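# Nest a filter sleeve loosely in the filter stand

## Task

Set up the filter stand: pick up the blue tapered sleeve and nest it, narrow end down, in the grey tapered sleeve on top of the stand, then let go so that it sits there upright under its own weight. Nest it loosely and stop as soon as it seats: pressing on would drive the grey sleeve down into its collar and jam them. Leave the wider purple sleeve standing where it is, it does not fit.

Things in the scene. Friction and masses are not known exactly. Their poses are not given: they have to be found in the camera images.
- blue_mid (a point): Centre of the loose blue tapered sleeve: rigid tube open at both ends, 80 mm tall, 3 mm wall, about 70 g, standing on its narrow end. It widens from 34 mm across at the foot to 56 mm at 45 mm height; the upper 35 mm is a straight round band 56 mm across: grip it there from above, across the outside, at any yaw. Point: on the axis, 40 mm above the foot; z points to the top.
- mouth (a point): Centre of the grey sleeve's top rim, z up, 125 mm above the table on a fixed stand (120 mm square base, glass jar, white collar 84 mm across, its top 18 mm below the rim). Rim 62 mm across, 54 inside, narrowing to 29 inside 50 mm below, same taper as the blue one. Nested, the blue centre is level with this point within 3 mm; its band starts 5 mm above the rim.
- grey_sleeve (a joint): How far the grey sleeve has been driven down into the stand's collar, m: 0 at the start (fully up), at most 0.012. Held by friction: it gives way at about 9 N of downward push and stays where it was pushed. More than 0.006 counts as jammed. The blue sleeve's weight does not move it.
- purple_mid (a point): Centre, 40 mm above the foot, of the loose purple tapered sleeve: the same kind of part but wider and not to be used. 80 mm tall, 60 mm across at the foot, 80 mm across the upper band, standing upright on the table; z points to its top.
Things that resemble listed ones, but are neither listed nor needed, are in the scene too. Of the things that look like the part that bears blue_mid, the middle-sized one is meant.

How it is judged:
At the end, for the whole second after the job is handed in: The blue sleeve rests released and still in the grey one: centre within 10 mm of its axis and 12 mm of its rim height, upright within 10 degrees; grey sleeve driven down under 6 mm; purple sleeve upright within 10 degrees, within 30 mm of its start (horizontal distance between blue_mid and mouth below 0.01 m and z of blue_mid in the frame of mouth between -0.012 and 0.012 m and angle between each of blue_mid, purple_mid's own z axis and vertical below 0.175 rad and linear speed of blue below 0.02 m/s and value of joint grey_sleeve below 0.006 m and distance of purple_mid from where it was at the start of the episode below 0.03 m); the robot touches nothing.
It fails at once if the grey sleeve driven 6 mm or more down into its collar: jammed (value of joint grey_sleeve above 0.006 m).
It fails at once if the purple sleeve moved by more than 30 mm (distance of purple_mid from where it was at the start of the episode above 0.03 m).
It also fails if it takes over 35 s, if anything falls off the work surface, if the arm or the gripper's body presses on something with over 40 N, if the wrist force passes 120 N, or if a joint passes its speed limit or range.

## Robot

A 6-joint arm with a two-finger parallel gripper is mounted at the origin on the work surface. World frame = base frame: x ahead of the robot, y to its left, z up, the work surface at z = 0. Lengths are in m, angles in rad, forces in N, time in s.
With the tool pointing down it reaches from about 0.325 to 0.775 m from the base axis. Payload 5.5 kg.
Tool frame: the origin (TCP) lies between the finger pads; the fingertips stand 25 mm ahead of it and the grasp point (between the pads) lies 6 mm ahead of it; x points along the fingers, y is the direction in which the jaws open and shut, and the axes are right-handed (so a half turn about x gives the same grasp; the last joint's range is limited). The gripper opens to 88 mm and grips with 3 to 60 N. Pads are 20 mm wide; open, the fingers measure 115 mm over their backs; the gripper's body (75 mm by 178 mm) begins 61 mm behind the grasp point.
Start: joints at [-1.296, 0.091, 1.231, -0, 1.82, -0.057], TCP at [0.195, -0.567, 0.248] pointing down, gripper open.
Joint ranges: [-2.87, 2.87], [-0.86, 2.18], [0.17, 2.46], [-1.51, 4.65], [0.06, 2.69], [-2.65, 2.65]. Speed limits (rad/s): [2.57, 2.57, 3.01, 3.14, 3.14, 3.14].

## Interface

Orientations are given as a unit quaternion [x, y, z, w].
In Python, from bench import monitor, optics, finish_job gives the robot as it stands.
- The arm moves only by the shell command python3 -m pendant 'ROWS' [FORCE]. ROWS is JSON, a list of rows, each an object with "claw": the closure in counts, from 0 (fully open) to 255 (shut); "linear": the shift along the tool's x, y, z in m, a list of three; "delta_rot": the turn, a rotation vector about the tool's x, y, z in degrees, a list of three. In form: [{"claw": claw, "linear": [dx, dy, dz], "delta_rot": [wx, wy, wz]}, ...]. A call has 1 to 8 rows; each row is the pose to reach, as a shift and turn from the pose measured when the call began, along the tool's axes at that moment; what a row does not reach only later rows make up. A row lasts 1/12 s, in which the tool goes at most 41.7 mm and 7.16 degrees, less where a joint would pass 70% of its speed; a pose out of reach is approached as far as the arm can. A call with a gripper value outside its range is refused whole. The fingers move at their own pace and stop on an object; FORCE is the grip in N (left out, the last holds). Time passes only in rows, so rows that repeat a pose let the fingers close. It gives the time, the measured TCP pose, the force and the opening at its end, in the units of the state.
- monitor.state(): the state, without advancing time (a new reading comes with each control period).
- optics.snapshot(name): name is "side" or "top" or "wrist"; returns a dict with "img" (384x512x3 uint8, blue, green, red), "K" (3x3 intrinsics, pixels), "distortion" ([k1, k2, p1, p2, k3] as OpenCV has them; the pictures are not rectified), "R" (3x3) and "t" (3): a world point X has camera coordinates R X + t. Camera axes: x right, y down, z forward; pixel columns grow to the right and rows downward; lengths in m; the calibration is good to about 2 mm. A picture is of the moment at which its call begins. There is no depth.
- finish_job(): hands the job in, once; it reports no verdict.
The state is a dict: "time_s": time; "q": joint angles; "joint_vel": joint speeds; "effort": joint torques, N m; "ee_pos": TCP position; "tool_rot": TCP orientation; "ft_force": force on the tool from outside, world axes, zero at the start; "torque": the same for the moment, N m; "opening": opening from 0.0 (shut) to 1.0 (fully open).
Only numpy, scipy, OpenCV 4.12 (cv2) and the standard library are available. Lean on these libraries where they do the work, as an engineer would, in place of code of your own. Each camera call takes 0.05 s, during which the arm holds its last target.

## Working session

There is one attempt and no reset: what is moved stays moved. The work goes in short steps, Python scripts to look and compute and a shell command to move; the robot and the scene stay as the last step left them, time stands still between calls to the robot, and variables do not carry over. Pictures are saved under pics/ and viewed, and the job is handed in when it is done.

```bash
ls; mkdir -p pics
python3 - <<'E'
from bench import monitor, optics
import cv2, json
s=monitor.state(); print(s)
for n in ("side","top","wrist"):
    d=optics.snapshot(n); cv2.imwrite(f"pics/{n}0.png",d["img"]); print(n,d["K"],d["distortion"],d["R"],d["t"])
E
```

```text
pics
{'time_s': 0.0, 'q': array([-1.29571143e+00,  9.18681597e-02,  1.23183990e+00, -1.19444159e-05,
        1.81977780e+00, -5.66802157e-02]), 'joint_vel': array([-8.12648320e-05,  3.02061880e-04,  1.04745337e-03,  1.66505858e-03,
        1.08948658e-03,  1.41170125e-03]), 'effort': array([-1.10593395e-03, -4.46448934e+01, -4.06447828e+01,  6.96542719e-02,
        2.93207879e-02, -1.48709519e-04]), 'ee_pos': array([ 0.19537078, -0.56705733,  0.24652722]), 'tool_rot': array([-0.69732317, -0.11742332,  0.69747721, -0.11609349]), 'ft_force': array([-0.20867146,  0.1148706 , -0.20400941]), 'torque': array([ 0.0070371 ,  0.00478757, -0.00534711]), 'opening': 1.0000004011125714}
side [[373.11693638   0.         253.4364902 ]
 [  0.         373.11693638 189.82116617]
 [  0.           0.           1.        ]] [-0.10056625  0.          0.          0.          0.        ] [[-9.96648231e-01 -8.18016799e-02 -8.87666978e-04]
 [-4.27122142e-02  5.29586513e-01 -8.47179905e-01]
 [ 6.97708359e-02 -8.44302440e-01 -5.31305392e-01]] [0.50380492 0.10028114 0.79148678]
top [[423.40213764   0.         255.49986651]
 [  0.         423.40213764 194.23729688]
 [  0.           0.           1.        ]] [-0.12312772  0.          0.          0.          0.        ] [[ 0.01826664 -0.99921448  0.03516741]
 [-0.99612742 -0.02121318 -0.08532387]
 [ 0.08600286 -0.03347264 -0.99573244]] [-0.01982864  0.51793473  1.02150283]
wrist [[273.35132775   0.         254.81907197]
 [  0.         273.35132775 196.00169789]
 [  0.           0.           1.        ]] [-0.0530418  0.         0.         0.         0.       ] [[ 0.32520021 -0.9456447  -0.00096713]
 [-0.90460449 -0.31138448  0.29108491]
 [-0.27556405 -0.093786   -0.95669673]] [-0.60168587 -0.03455263  0.39134349]
```

View pics/side0.png

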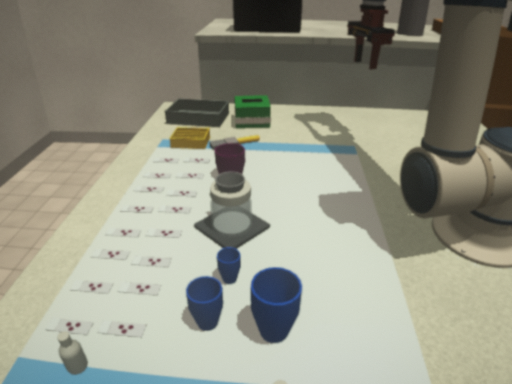

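View pics/top0.png

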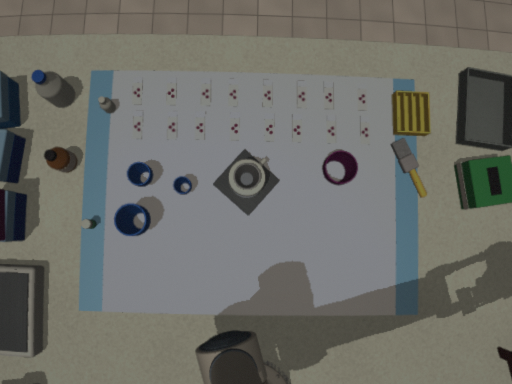

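View pics/wrist0.png

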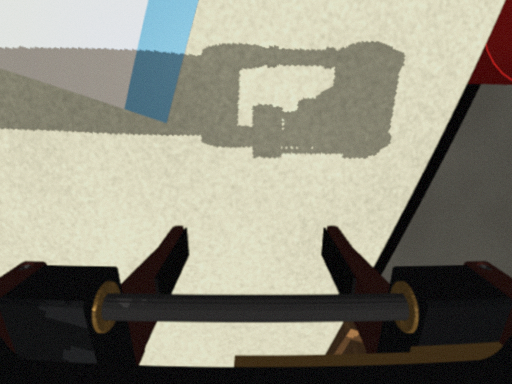

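Candidates for the blue sleeve, top view (side view in brackets):
- small: (183,185) [(229,265)]
- middle: (140,174) [(205,303)]
- large: (132,220) [(276,303)]

The middle one, at (140,174), looks right. The purple sleeve is at (340,167) and the stand at (247,179). Next I'll measure them and look at a crop.

```bash
cat > h.py <<'E'
import numpy as np, cv2
def und(d,uv):
    return cv2.undistortPoints(np.array(uv,float).reshape(-1,1,2),d["K"],np.array(d["distortion"])).reshape(-1,2)
def onplane(d,uv,z):
    n=und(d,uv); R=np.array(d["R"]);t=np.array(d["t"]); c=-R.T@t
    r=np.c_[n,np.ones(len(n))]@R
    return c+r*((z-c[2])/r[:,2])[:,None]
def proj(d,X):
    R=np.array(d["R"]);t=np.array(d["t"])
    return cv2.projectPoints(np.array(X,float).reshape(-1,1,3),cv2.Rodrigues(R)[0],t,d["K"],np.array(d["distortion"]))[0].reshape(-1,2)
def ring(c,r,z,n=72):
    a=np.linspace(0,2*np.pi,n,endpoint=False)
    return np.c_[c[0]+r*np.cos(a),c[1]+r*np.sin(a),np.full(n,z)]
def circ(P):
    A=np.c_[2*P[:,:2],np.ones(len(P))]; b=(P[:,:2]**2).sum(1)
    s=np.linalg.lstsq(A,b,rcond=None)[0]; return s[:2],np.sqrt(s[2]+s[0]**2+s[1]**2)
E
python3 - <<'E'
from bench import optics
from h import *
d=optics.snapshot("top"); im=d["img"]
s=optics.snapshot("side")
hsv=cv2.cvtColor(im,cv2.COLOR_BGR2HSV)
for nm,lo,hi in (("blue",(108,120,30),(128,255,255)),("purple",(130,50,20),(178,255,120))):
    m=cv2.inRange(hsv,lo,hi)
    cs,_=cv2.findContours(m,cv2.RETR_EXTERNAL,cv2.CHAIN_APPROX_NONE)
    for c in cs:
        if cv2.contourArea(c)<100: continue
        c=cv2.convexHull(c).reshape(-1,2)
        if not(100<c[:,0].mean()<400 and 130<c[:,1].mean()<250):continue
        P=onplane(d,c+0.0,0.08); print(nm,c.mean(0).round(),circ(P))
t=cv2.resize(im[130:250,95:285],None,fx=4,fy=4,interpolation=cv2.INTER_CUBIC); cv2.imwrite("pics/topcrop.png",t)
t=cv2.resize(s["img"][150:350,150:320],None,fx=3,fy=3,interpolation=cv2.INTER_CUBIC); cv2.imwrite("pics/sidecrop.png",t)
E
```

```text
blue [133. 219.] (array([0.448578  , 0.27895058]), np.float64(0.03846201592139422))
blue [182. 185.] (array([0.53169534, 0.16341463]), np.float64(0.019387629358312956))
blue [139. 174.] (array([0.55589305, 0.26493772]), np.float64(0.02773575867488347))
purple [339. 165.] (array([ 0.58200596, -0.20710609]), np.float64(0.04102650909699254))
```

View pics/topcrop.png

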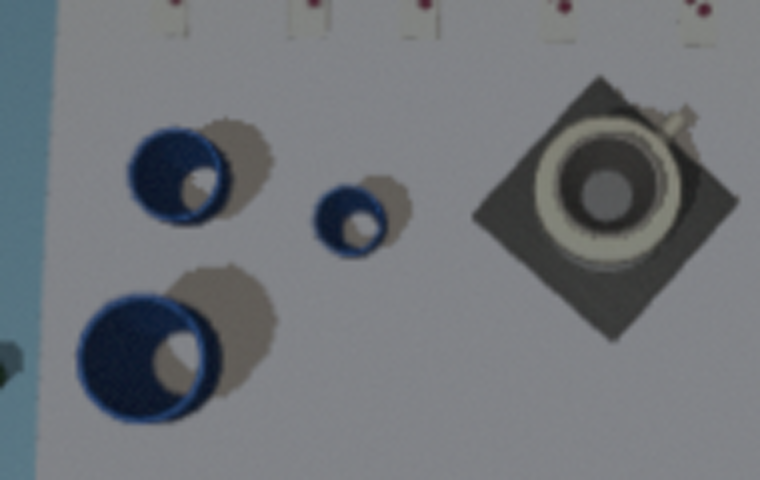

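View pics/sidecrop.png

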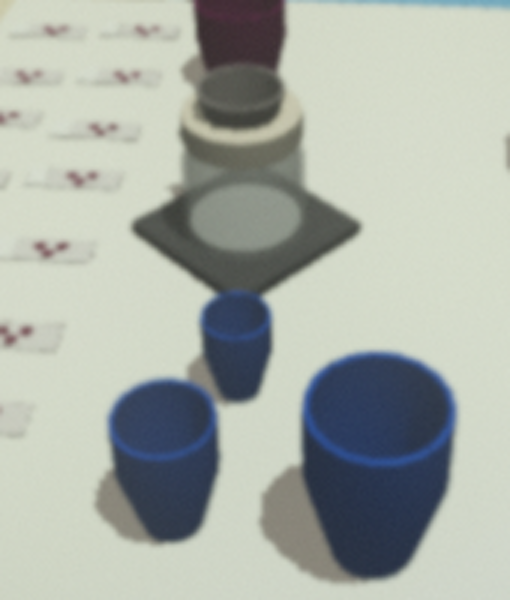

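The crop confirms it: the middle sleeve, at (140,174), has a rim diameter of about 55.5 mm against 56 specified. The other two are 39 and 77 mm. The purple one measures 82 mm. Next I'll refine the sleeve and mouth positions with model fits in both views.

```bash
cat > fit.py <<'E'
from h import *
from scipy.optimize import least_squares
def hullc(pts):
    h=cv2.convexHull(np.float32(pts)); M=cv2.moments(h); return np.array([M["m10"],M["m01"]])/M["m00"],M["m00"]
def sil(d,c,rings): return hullc(np.vstack([proj(d,ring(c,r,z)) for r,z in rings]))
def fit(obs,rings,x0):  # obs: list of (d, hullpoints)
    O=[(d,*hullc(h)) for d,h in obs]
    f=lambda x:np.concatenate([sil(d,x,rings)[0]-c for d,c,a in O])
    r=least_squares(f,x0)
    return r.x,r.fun.round(2),[(round(a),round(sil(d,r.x,rings)[1])) for d,c,a in O]
def blob(mask,near,filt=3):
    cs,_=cv2.findContours(mask,cv2.RETR_EXTERNAL,cv2.CHAIN_APPROX_NONE)
    cs=[c for c in cs if cv2.contourArea(c)>60]
    return min(cs,key=lambda c:np.linalg.norm(c.reshape(-1,2).mean(0)-near)).reshape(-1,2)
BL=[(.017,0),(.028,.045),(.028,.08)]
E
python3 - <<'E'
from bench import optics
from fit import *
D={n:optics.snapshot(n) for n in("top","side")}
ob={}
for n,near in(("top",(140,174)),("side",(205,303))):
    hsv=cv2.cvtColor(D[n]["img"],cv2.COLOR_BGR2HSV); m=cv2.inRange(hsv,(105,100,20),(130,255,255))
    h=blob(m,near); ob[n]=h; print(n,h.min(0),h.max(0))
for k in(["top"],["side"],["top","side"]):
    print("blue",k,fit([(D[n],ob[n]) for n in k],BL,[.55,.26]))
for n,near in(("top",(247,179)),("side",(231,183))):
    im=D[n]["img"]; g=im.max(2)
    x,y=near; print(n); print(g[y-24:y+24:2,x-28:x+28:2])
E
```

```text
top [127 162] [151 185]
side [187 277] [221 317]
blue ['top'] (array([0.5577222 , 0.26891758]), array([-0.,  0.]), [(436, 520)])
blue ['side'] (array([0.56097196, 0.25435734]), array([0., 0.]), [(1018, 1586)])
blue ['top', 'side'] (array([0.55989492, 0.26078212]), array([ 3.42, -0.84, -0.09,  3.07]), [(436, 519), (1018, 1612)])
top
[[135 135 135 136 135 135 134 136 135 121  59  54  54  52  53  52  72 123
  134 135 135 135 135 134 133 137 136 134]
 [135 135 136 136 135 135 135 135 125  59  53  53  54  53  47  36  36  45
   93 101 121 133 126 103 103 133 136 136]
 [135 135 135 135 136 136 136 131  64  54  58  78  84  94  86  85  74  48
   45  87  97  91 118 113  96 112 135 136]
 [135 135 135 135 133 137 135  75  56  84 120 127 129 127 128 129 127 123
   89  46  79 114 126 102 105 133 136 136]
 [136 135 135 136 136 134  89  59  99 128 128 119 104  84  88  90  90  93
  118 121  83  90 101  97 103 134 136 135]
 [135 134 135 137 134  86  58 105 128 125  94  77  56  54  53  56  66  87
   86 116 124  79  61  97 100 134 136 136]
 [136 134 137 135  84  53  89 129 128  91  56  50  51  50  51  5
[... 4156 characters left out ...]
216 216 215 177 101  97 123 161 184 189 194 195 192 192 192 194 195 193
  187 172 146 121 107 113 189 217 217 217]
 [217 217 216 203 127  91  90 101 120 138 151 161 167 172 171 164 156 146
  131 118 109 108 104 130 202 215 218 217]
 [218 216 218 213 160  95  91  93  97 100 101 108 111 115 116 112 111 109
  106 109 107 107 108 143 197 217 218 218]
 [217 216 216 208 156 108  93  92  94  98  99 102 103 103 105 107 106 107
  105 106 105 109 120 140 183 215 217 218]
 [216 216 217 205 151 124 115 102  97  96 100 100 102 103 103 104 105 105
  108 110 117 125 129 138 181 216 217 217]
 [217 218 218 206 152 126 127 125 123 115 109 104 103 103 104 106 106 105
  113 127 131 133 129 137 180 215 217 217]]
```

Run:
```python
from bench import optics
from fit import *
D={n:optics.snapshot(n) for n in("top","side")}
ob={}
vis=[]
for n,near in(("top",(140,174)),("side",(205,303))):
    im=D[n]["img"].astype(int); 
    m=np.uint8(((im[...,0]-im[...,2])>(22 if n=="top" else 28))*255)
    if n=="top": m[:,:112]=0
    h=blob(m,near); ob[n]=h; print(n,h.min(0),h.max(0))
for k in(["top"],["side"],["top","side"]):
    r=fit([(D[n],ob[n]) for n in k],BL,[.55,.26]); print("blue",k,r)
b=r[0]
# mouth: ray-sampled outer edge of grey against cream collar
d=D["top"]; g=cv2.GaussianBlur(d["img"].max(2),(0,0),.7).astype(float)
def edges(d,g,c,r0,z,span,sgn):
    P=[]
    for a in np.linspace(0,2*np.pi,72,endpoint=False):
        rr=np.linspace(r0-span,r0+span,60)
        X=np.c_[c[0]+rr*np.cos(a),c[1]+rr*np.sin(a),np.full(60,z)]
        uv=proj(d,X).astype(np.float32)
        v=cv2.remap(g.astype(np.float32),uv[:,:1],uv[:,1:],cv2.INTER_LINEAR).ravel()
        k=np.argmax(sgn*np.gradient(v)); P.append(X[k])
    return np.array(P)
for n,near in(("top",(247,178)),("side",(230,181))):
    d=D[n]; g=cv2.GaussianBlur(d["img"].max(2),(0,0),.7).astype(float)
    c=onplane(d,[near],.125)[0]
    for nm,r0,z,span,sg in(("rim",.031,.125,.006,1),("collar",.042,.107,.006,-1)):
        cc=c.copy()
        for it in range(4):
            P=edges(d,g,cc,r0,z,span,sg)
            keep=np.ones(len(P),bool)
            for _ in range(4):
                q,r=circ(P[keep]); e=abs(np.linalg.norm(P[:,:2]-q,axis=1)-r); keep=e<max(.0015,1.5*np.median(e))
            cc=np.r_[q,z]
        print(n,nm,q.round(4),r.round(4),keep.sum())
    if n=="top": mt=q
for n,sl in(("top",(slice(140,215),slice(110,290))),("side",(slice(160,330),slice(170,290)))):
    d=D[n];f=4 if n=="top" else 3.5
    y0,x0=sl[0].start,sl[1].start
    t=cv2.resize(d["img"][sl],None,fx=f,fy=f,interpolation=cv2.INTER_CUBIC)
    for c,r,z,col in((b,.017,0,(0,255,0)),(b,.028,.08,(0,255,255)),(mt,.031,.125,(0,0,255)),(mt,.042,.107,(255,0,255))):
        cv2.polylines(t,[np.int32((proj(d,ring(c,r,z))-[x0,y0]+.5)*f)],True,col,1)
    cv2.imwrite(f"pics/ov_{n}.png",t)
```

```text
top [127 162] [151 185]
side [186 276] [221 321]
blue ['top'] (array([0.55807153, 0.26978326]), array([0., 0.]), [(453, 520)])
blue ['side'] (array([0.56085373, 0.25641851]), array([0., 0.]), [(1168, 1594)])
blue ['top', 'side'] (array([0.55949369, 0.26274468]), array([ 2.95, -0.54,  0.1 ,  3.05]), [(453, 519), (1168, 1619)])
top rim [0.5513 0.0129] 0.029 51
top collar [0.5501 0.0146] 0.0413 71
side rim [0.5497 0.0276] 0.0356 44
side collar [0.5518 0.0173] 0.0377 46
```

View pics/ov_top.png

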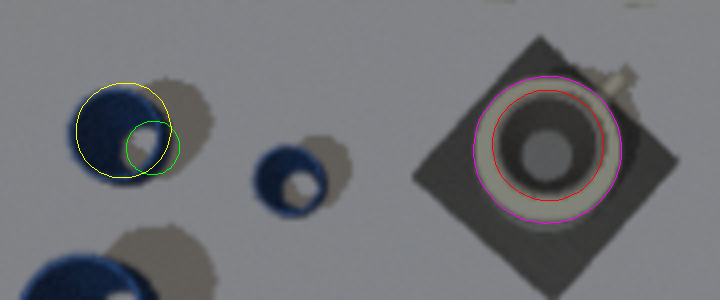

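View pics/ov_side.png

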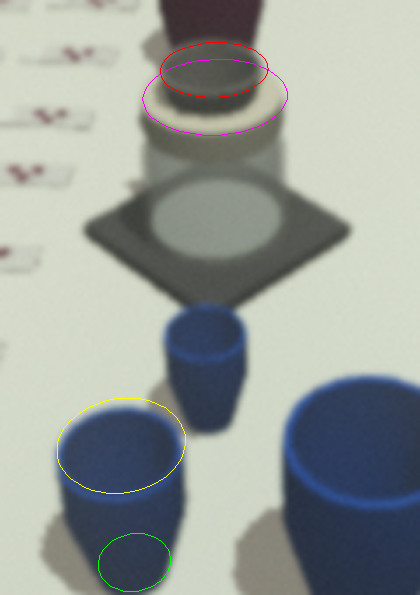

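The side mask cuts off the dark foot: it ends at row 321, but the foot is at about 330. I'll redo it with a red-channel mask and fit the grey rim better.

Run:
```python
from bench import optics
from fit import *
D={n:optics.snapshot(n) for n in("top","side")}
ob={}
for n,near,th in(("top",(140,174),60),("side",(205,303),90)):
    im=D[n]["img"]; m=np.uint8((im[...,2]<th)*255)
    if n=="top": m[:,:112]=0
    h=blob(m,near); ob[n]=h; print(n,h.min(0),h.max(0))
for k in(["top"],["side"],["top","side"]):
    r=fit([(D[n],ob[n]) for n in k],BL,[.55,.26]); print("blue",k,r)
b=r[0]
# mouth: dark blob (grey) centroid inside cream collar; top: mask < 108 flood region hull
RIM=[(.031,.125)]
d=D["top"]; g=d["img"].max(2); m=np.uint8((g<110)*255)
mm=np.zeros_like(m); cv2.fillPoly(mm,[np.int32(proj(d,ring([.551,.014],.037,.107)))],255)
hT=blob(m&mm,(247,178)); print(hT.min(0),hT.max(0)); print("rim top",fit([(d,hT)],RIM,[.55,.015]))
COL=[(.042,.107)]
q={}
for n,near in(("top",(247,178)),):
    m=np.uint8((g>104)*255); mm=np.zeros_like(m); cv2.fillPoly(mm,[np.int32(proj(d,ring([.551,.014],.046,.107)))],255)
    hC=blob(m&mm,near); print("collar top",fit([(d,hC)],COL,[.55,.015]))
# foot of stand not needed; side rim by left/right extents
s=D["side"]; gs=s["img"].max(2)
t=cv2.resize(s["img"][160:215,195:270],None,fx=10,fy=10,interpolation=cv2.INTER_CUBIC)
for i,(c,col) in enumerate((([.5515,.014],(0,0,255)),([.5515,.02],(0,255,0)))):
  for r,z in((.031,.125),(.042,.107)):
    cv2.polylines(t,[np.int32((proj(s,ring(c,r,z))-[195,160]+.5)*10)],True,col,1)
cv2.imwrite("pics/ov_side2.png",t)
```

```text
top [127 162] [152 185]
side [187 277] [222 329]
blue ['top'] (array([0.55755779, 0.26770964]), array([-0.,  0.]), [(455, 520)])
blue ['side'] (array([0.55951139, 0.26769406]), array([-0.,  0.]), [(1467, 1639)])
blue ['top', 'side'] (array([0.55892356, 0.26778612]), array([-0.01, -0.57,  0.36,  0.07]), [(455, 520), (1467, 1640)])
[233 163] [261 189]
rim top (array([0.55031937, 0.01349213]), array([ 0., -0.]), [(592, 601)])
collar top (array([0.55004382, 0.01450213]), array([-0., -0.]), [(970, 1064)])
```

View pics/ov_side2.png

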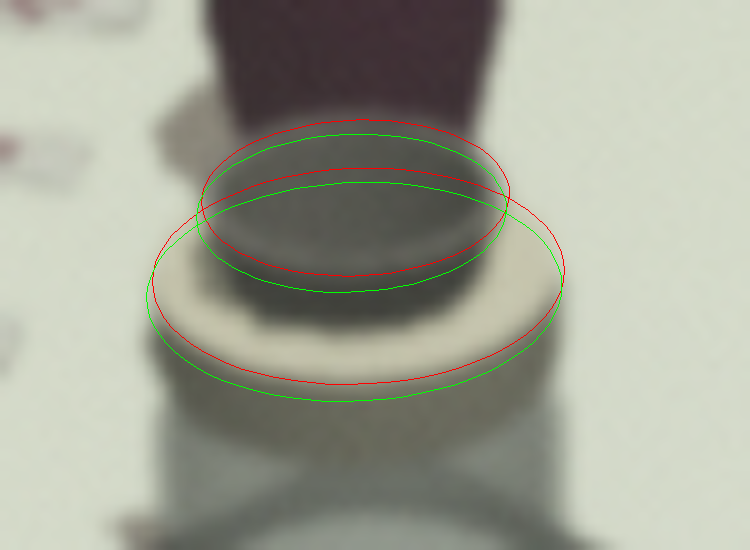

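Both views agree on blue: (0.558, 0.268). The mouth is at (0.551, 0.0145), and the collar and rim fits match to within 2 mm. Next I'll work out the tool axes and a jaw yaw clear of the neighbouring sleeves.

```bash
cat > mv.py <<'E'
from bench import monitor
import numpy as np
from scipy.spatial.transform import Rotation as Ro
def to(p,jaw=None):
    s=monitor.state(); R=Ro.from_quat(s["tool_rot"]); M=R.as_matrix()
    print("t",round(s["time_s"],2),"pos",s["ee_pos"].round(4),"f",s["ft_force"].round(2),"open",round(s["opening"],3),"q",s["q"].round(2))
    a=np.degrees(np.arctan2(M[1,1],M[0,1])); print("jaw deg",a.round(1),"x",M[:,0].round(3))
    if p is not None: print("linear", (M.T@(np.array(p)-s["ee_pos"])*1000).round(1),"mm")
    if jaw is not None:
        y=np.array([np.cos(np.radians(jaw)),np.sin(np.radians(jaw)),0]); x=np.array([0,0,-1.]); T=np.c_[x,y,np.cross(x,y)]
        print("rotvec deg",np.degrees((R.inv()*Ro.from_matrix(T)).as_rotvec()).round(2))
E
python3 -c "
from mv import *
to([.558,.268,.25],125); to([.558,.268,.25],-55)"
```

```text
t 0.55 pos [ 0.1955 -0.5673  0.2476] f [ 0.19 -0.03 -1.04] open 1.0 q [-1.3   0.09  1.23  0.    1.82 -0.06]
jaw deg -71.0 x [ 0. -0. -1.]
linear [  -2.4 -671.6 -614.9] mm
rotvec deg [164.01  -0.     0.  ]
t 0.55 pos [ 0.1955 -0.5673  0.2476] f [ 0.19 -0.03 -1.04] open 1.0 q [-1.3   0.09  1.23  0.    1.82 -0.06]
jaw deg -71.0 x [ 0. -0. -1.]
linear [  -2.4 -671.6 -614.9] mm
rotvec deg [-15.99  -0.    -0.  ]
```

```bash
python3 -m pendant '[{"claw":0,"linear":[0,-28,-26],"delta_rot":[-2,0,0]}]' 2>&1 | head -5; python3 -c "
from mv import *
to(None)"
```

```text
time_s: 0.63
ee_pos: [0.21, -0.5323, 0.2439]
tool_rot: [-0.695, -0.128, 0.696, -0.126]
ft_force: [1.3, 0.1, -0.7]
opening: 0.999
t 0.63 pos [ 0.21   -0.5323  0.2439] f [ 1.35  0.14 -0.7 ] open 0.999 q [-1.25  0.02  1.31 -0.    1.81 -0.04]
jaw deg -69.3 x [-0.003  0.003 -1.   ]
```

I typed that row in mm instead of m. The per-row cap limited it to one harmless step of about 38 mm in the intended direction. I'll use metres from here.

```bash
python3 -c "
from mv import *
to([.558,.268,.25],-55)"
```

```text
t 0.63 pos [ 0.21   -0.5323  0.2439] f [ 1.35  0.14 -0.7 ] open 0.999 q [-1.25  0.02  1.31 -0.    1.81 -0.04]
jaw deg -69.3 x [-0.003  0.003 -1.   ]
linear [  -4.7 -625.4 -608.7] mm
rotvec deg [-14.27   0.07   0.24]
```

```bash
python3 -m pendant '[{"claw":0,"linear":[-0.002,-0.026,-0.025],"delta_rot":[-2,0,0]},{"claw":0,"linear":[-0.004,-0.052,-0.05],"delta_rot":[-4,0,0]},{"claw":0,"linear":[-0.005,-0.078,-0.076],"delta_rot":[-6,0,0]},{"claw":0,"linear":[-0.005,-0.104,-0.101],"delta_rot":[-8,0,0]},{"claw":0,"linear":[-0.005,-0.13,-0.127],"delta_rot":[-10,0,0]},{"claw":0,"linear":[-0.005,-0.156,-0.152],"delta_rot":[-12,0,0]},{"claw":0,"linear":[-0.005,-0.182,-0.177],"delta_rot":[-14,0,0]},{"claw":0,"linear":[-0.005,-0.208,-0.202],"delta_rot":[-14.3,0,0.2]}]'; python3 -c "
from mv import *
to([.558,.268,.25],-55)"
```

```text
time_s: 1.3
ee_pos: [0.3256, -0.2647, 0.2495]
tool_rot: [-0.674, -0.213, 0.675, -0.213]
ft_force: [1.9, -0.1, -0.5]
opening: 1.002
t 1.3 pos [ 0.3256 -0.2647  0.2495] f [ 1.9  -0.15 -0.5 ] open 1.002 q [-0.76 -0.4   1.67 -0.    1.87  0.19]
jaw deg -54.9 x [-0.001 -0.    -1.   ]
linear [  -0.9 -302.1 -496.5] mm
rotvec deg [0.11 0.05 0.01]
```

```bash
python3 -m pendant '[{"claw":0,"linear":[0,-0.02,-0.033],"delta_rot":[0,0,0]},{"claw":0,"linear":[0,-0.04,-0.066],"delta_rot":[0,0,0]},{"claw":0,"linear":[0,-0.06,-0.099],"delta_rot":[0,0,0]},{"claw":0,"linear":[0,-0.08,-0.132],"delta_rot":[0,0,0]},{"claw":0,"linear":[0,-0.1,-0.165],"delta_rot":[0,0,0]},{"claw":0,"linear":[0,-0.12,-0.198],"delta_rot":[0,0,0]},{"claw":0,"linear":[0,-0.14,-0.231],"delta_rot":[0,0,0]},{"claw":0,"linear":[0,-0.16,-0.264],"delta_rot":[0,0,0]}]' | head -2; python3 -c "
from mv import *
to([.558,.268,.2],-55)"
```

```text
time_s: 1.97
ee_pos: [0.4499, 0.02, 0.2497]
t 1.97 pos [0.4499 0.02   0.2497] f [ 0.59 -0.72  1.14] open 1.004 q [-0.03 -0.31  1.6  -0.    1.85  0.93]
jaw deg -54.9 x [ 0. -0. -1.]
linear [  49.6 -140.6 -231.1] mm
rotvec deg [ 0.12  0.   -0.03]
```

```bash
python3 -m pendant '[{"claw":0,"linear":[0.006,-0.02,-0.033],"delta_rot":[0,0,0]},{"claw":0,"linear":[0.012,-0.04,-0.066],"delta_rot":[0,0,0]},{"claw":0,"linear":[0.02,-0.06,-0.099],"delta_rot":[0,0,0]},{"claw":0,"linear":[0.03,-0.08,-0.132],"delta_rot":[0,0,0]},{"claw":0,"linear":[0.035,-0.1,-0.165],"delta_rot":[0,0,0]},{"claw":0,"linear":[0.042,-0.12,-0.198],"delta_rot":[0,0,0]},{"claw":0,"linear":[0.05,-0.14,-0.231],"delta_rot":[0,0,0]},{"claw":0,"linear":[0.05,-0.141,-0.231],"delta_rot":[0,0,0]}]' | head -2
python3 - <<'E'
from mv import *
from bench import optics
from fit import *
to([.558,.268,.12],-55)
d=optics.snapshot("wrist"); t=d["img"].copy()
for c,r,z,col in(([.558,.268],.028,.08,(0,255,255)),([.558,.268],.017,0,(0,255,0))):
    cv2.polylines(t,[np.int32(proj(d,ring(c,r,z)))],True,col,1)
cv2.imwrite("pics/w1.png",t)
d=optics.snapshot("top"); t=cv2.resize(d["img"][100:290,60:320],None,fx=3,fy=3); cv2.imwrite("pics/t1.png",t)
E
```

```text
time_s: 2.63
ee_pos: [0.5578, 0.2734, 0.194]
t 2.63 pos [0.5578 0.2734 0.194 ] f [-0.51  0.35 -1.67] open 0.997 q [0.4  0.15 1.26 0.   1.74 1.35]
jaw deg -54.6 x [-0.006 -0.001 -1.   ]
linear [74.   4.7  2.6] mm
rotvec deg [0.38 0.32 0.16]
```

View pics/w1.png

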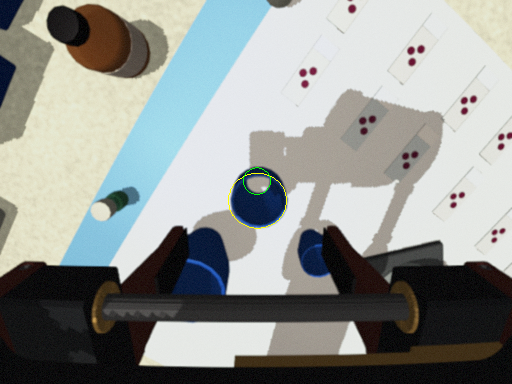

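View pics/t1.png

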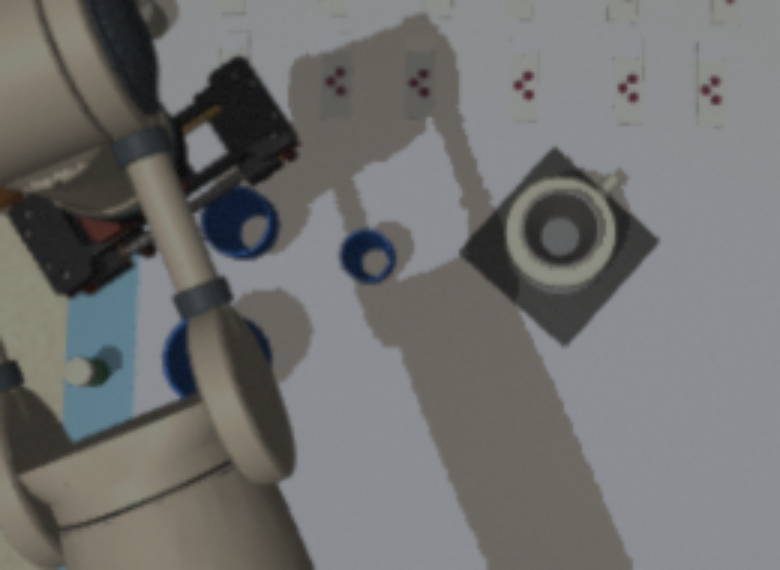

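The wrist view shows the model rings landing on the sleeve at (258,197), between the fingers, with the neighbouring sleeves clear of the jaws. I'll align and come down part way.

```bash
python3 -m pendant '[{"claw":0,"linear":[0,0.0047,0.0026],"delta_rot":[0.3,0.3,0.1]},{"claw":0,"linear":[0.01,0.0047,0.0026],"delta_rot":[0.3,0.3,0.1]},{"claw":0,"linear":[0.03,0.0047,0.0026],"delta_rot":[0.3,0.3,0.1]},{"claw":0,"linear":[0.05,0.0047,0.0026],"delta_rot":[0.3,0.3,0.1]},{"claw":0,"linear":[0.065,0.0047,0.0026],"delta_rot":[0.3,0.3,0.1]},{"claw":0,"linear":[0.074,0.0047,0.0026],"delta_rot":[0.3,0.3,0.1]},{"claw":0,"linear":[0.074,0.0047,0.0026],"delta_rot":[0.3,0.3,0.1]},{"claw":0,"linear":[0.074,0.0047,0.0026],"delta_rot":[0.3,0.3,0.1]}]' | head -2
python3 - <<'E'
from mv import *
from bench import optics
from fit import *
to([.558,.268,.076],-55)
d=optics.snapshot("wrist"); t=d["img"].copy()
for c,r,z,col in(([.558,.268],.028,.08,(0,255,255)),([.558,.268],.017,0,(0,255,0))):
    cv2.polylines(t,[np.int32(proj(d,ring(c,r,z)))],True,col,1)
cv2.imwrite("pics/w2.png",t)
E
```

```text
time_s: 3.4
ee_pos: [0.5577, 0.2629, 0.1241]
t 3.4 pos [0.5577 0.2629 0.1241] f [-0.3   0.27  0.3 ] open 1.001 q [ 0.39  0.14  1.39 -0.    1.6   1.35]
jaw deg -55.1 x [ 0.003 -0.    -1.   ]
linear [48.1 -4.1 -3.1] mm
rotvec deg [-0.12 -0.12 -0.11]
```

View pics/w2.png

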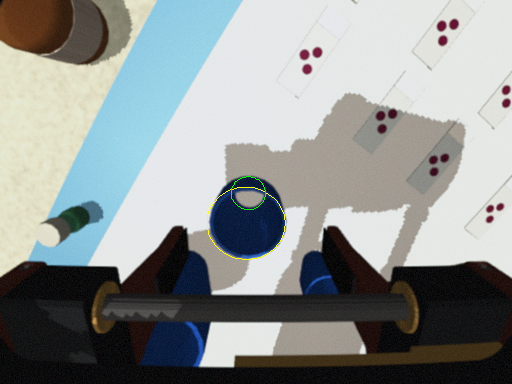

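```bash
python3 -m pendant '[{"claw":0,"linear":[0,-0.004,-0.003],"delta_rot":[0,0,0]},{"claw":0,"linear":[0.005,-0.004,-0.003],"delta_rot":[0,0,0]},{"claw":0,"linear":[0.015,-0.004,-0.003],"delta_rot":[0,0,0]},{"claw":0,"linear":[0.026,-0.004,-0.003],"delta_rot":[0,0,0]},{"claw":0,"linear":[0.037,-0.004,-0.003],"delta_rot":[0,0,0]},{"claw":0,"linear":[0.046,-0.004,-0.003],"delta_rot":[0,0,0]},{"claw":0,"linear":[0.048,-0.004,-0.003],"delta_rot":[0,0,0]},{"claw":0,"linear":[0.048,-0.004,-0.003],"delta_rot":[0,0,0]}]' | head -2
python3 - <<'E'
from mv import *
from bench import optics
from fit import *
to([.558,.268,.076],-55)
d=optics.snapshot("wrist"); t=d["img"].copy()
cv2.imwrite("pics/w3.png",t)
d=optics.snapshot("side"); t=cv2.resize(d["img"][200:350,150:320],None,fx=4,fy=4,interpolation=cv2.INTER_CUBIC); cv2.imwrite("pics/s3.png",t)
E
```

```text
time_s: 4.12
ee_pos: [0.5577, 0.2679, 0.075]
t 4.12 pos [0.5577 0.2679 0.075 ] f [ 0.06 -0.71  0.17] open 1.002 q [ 0.39  0.17  1.45 -0.    1.52  1.36]
jaw deg -55.1 x [ 0.001 -0.001 -1.   ]
linear [-1.   0.2 -0.3] mm
rotvec deg [-0.1  -0.03 -0.09]
```

View pics/w3.png

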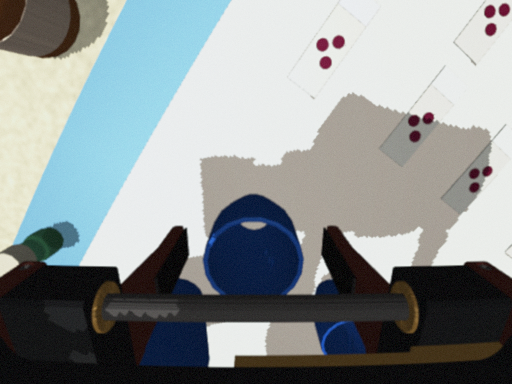

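View pics/s3.png

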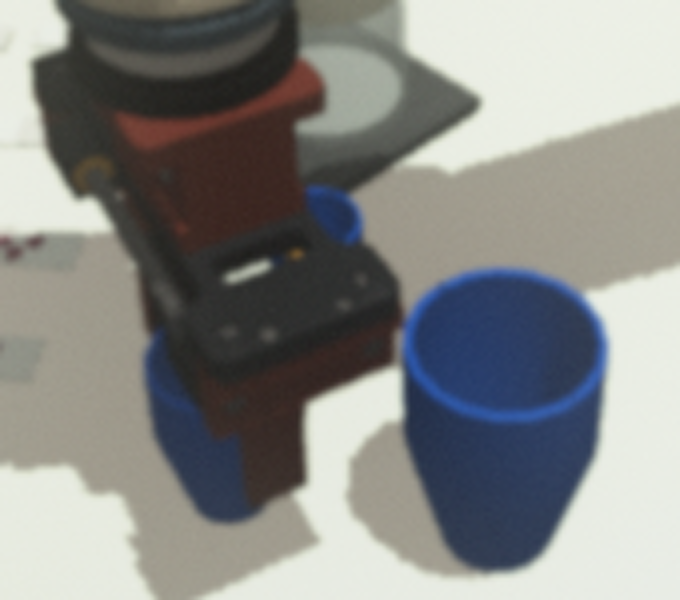

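The sleeve sits centred between the fingers at about (253,258), and the jaws clear the large sleeve. Closing with a light grip.

```bash
python3 -m pendant '[{"claw":150,"linear":[0,0,0],"delta_rot":[0,0,0]},{"claw":150,"linear":[0,0,0],"delta_rot":[0,0,0]},{"claw":150,"linear":[0,0,0],"delta_rot":[0,0,0]},{"claw":150,"linear":[0,0,0],"delta_rot":[0,0,0]},{"claw":150,"linear":[0,0,0],"delta_rot":[0,0,0]},{"claw":150,"linear":[0,0,0],"delta_rot":[0,0,0]},{"claw":150,"linear":[0,0,0],"delta_rot":[0,0,0]},{"claw":150,"linear":[0,0,0],"delta_rot":[0,0,0]}]' 12; python3 -c "
from mv import *
to([.558,.268,.23],-55)"
```

```text
time_s: 4.88
ee_pos: [0.5586, 0.2684, 0.0774]
tool_rot: [0.676, 0.212, -0.673, 0.212]
ft_force: [0.4, -0.6, 0.4]
opening: 0.645
t 4.88 pos [0.5586 0.2684 0.0774] f [ 0.4  -0.58  0.35] open 0.645 q [ 0.39  0.17  1.44 -0.    1.52  1.36]
jaw deg -55.1 x [ 0.005  0.    -1.   ]
linear [-1.527e+02  3.000e-01  1.000e-01] mm
rotvec deg [-0.1  -0.23 -0.14]
```

The opening is 0.645 × 88 = 56.8 mm, which matches the 56 mm band, so it is gripped. Lifting.

```bash
python3 -m pendant '[{"claw":150,"linear":[-0.01,0,0],"delta_rot":[0,0,0]},{"claw":150,"linear":[-0.03,0,0],"delta_rot":[0,0,0]},{"claw":150,"linear":[-0.055,0,0],"delta_rot":[0,0,0]},{"claw":150,"linear":[-0.08,0,0],"delta_rot":[0,0,0]},{"claw":150,"linear":[-0.105,0,0],"delta_rot":[0,0,0]},{"claw":150,"linear":[-0.13,0,0],"delta_rot":[0,0,0]},{"claw":150,"linear":[-0.15,0,0],"delta_rot":[0,0,0]},{"claw":150,"linear":[-0.153,0,0],"delta_rot":[0,0,0]}]'
python3 - <<'E'
from mv import *
from bench import optics
import cv2
to([.551,.0145,.235],-55)
d=optics.snapshot("side"); cv2.imwrite("pics/s4.png",d["img"])
E
```

```text
time_s: 5.55
ee_pos: [0.5589, 0.2688, 0.2362]
tool_rot: [0.679, 0.212, -0.67, 0.212]
ft_force: [1.2, 0.5, 0.6]
opening: 0.641
t 5.55 pos [0.5589 0.2688 0.2362] f [1.2  0.53 0.63] open 0.641 q [ 0.39  0.13  1.21 -0.    1.79  1.36]
jaw deg -55.1 x [ 0.012  0.003 -1.   ]
linear [2.00e-01 2.04e+02 1.52e+02] mm
rotvec deg [-0.1  -0.66 -0.23]
```

View pics/s4.png

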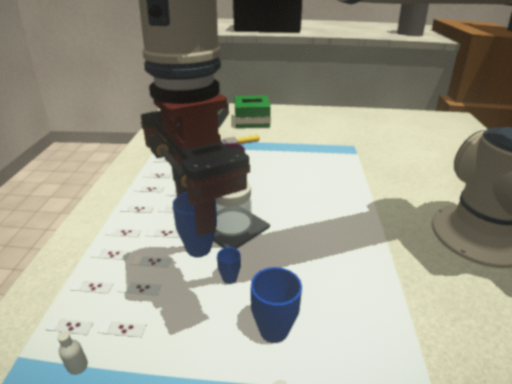

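The side view shows the sleeve hanging upright in the jaws at about (195,222). Carrying it to above the mouth.

```bash
python3 -m pendant '[{"claw":150,"linear":[0,0.015,0.011],"delta_rot":[0,-0.4,-0.2]},{"claw":150,"linear":[0,0.045,0.034],"delta_rot":[0,-0.6,-0.2]},{"claw":150,"linear":[0,0.075,0.056],"delta_rot":[0,-0.6,-0.2]},{"claw":150,"linear":[0,0.105,0.078],"delta_rot":[0,-0.6,-0.2]},{"claw":150,"linear":[0,0.135,0.101],"delta_rot":[0,-0.6,-0.2]},{"claw":150,"linear":[0,0.165,0.123],"delta_rot":[0,-0.6,-0.2]},{"claw":150,"linear":[0,0.19,0.142],"delta_rot":[0,-0.6,-0.2]},{"claw":150,"linear":[0,0.203,0.151],"delta_rot":[0,-0.6,-0.2]}]' |head -2; python3 -m pendant '[{"claw":150,"linear":[0,0,0],"delta_rot":[0,0,0]}]' | head -2
python3 - <<'E'
from mv import *
to([.551,.0145,.235],-55)
E
```

```text
time_s: 6.27
ee_pos: [0.5501, 0.0123, 0.2315]
time_s: 6.35
ee_pos: [0.5496, 0.0093, 0.2299]
t 6.35 pos [0.5496 0.0093 0.2299] f [ 0.29  0.25 -1.96] open 0.64 q [-0.04 -0.04  1.4  -0.    1.79  0.92]
jaw deg -55.5 x [-0.006 -0.003 -1.   ]
linear [-5.1 -3.5 -4.1] mm
rotvec deg [-0.51  0.34  0.06]
```

```bash
python3 -m pendant '[{"claw":150,"linear":[-0.003,-0.0035,-0.004],"delta_rot":[-0.5,0.3,0]},{"claw":150,"linear":[-0.003,-0.0035,-0.004],"delta_rot":[-0.5,0.3,0]},{"claw":150,"linear":[-0.003,-0.0035,-0.004],"delta_rot":[-0.5,0.3,0]},{"claw":150,"linear":[-0.003,-0.0035,-0.004],"delta_rot":[-0.5,0.3,0]}]' |head -2
python3 - <<'E'
from mv import *
from bench import optics
from fit import *
to([.551,.0145,.2],-55)
p=monitor.state()["ee_pos"]; f=p[2]-.077
for n in("top","side","wrist"):
    d=optics.snapshot(n); t=d["img"].copy()
    if n=="side":
        t=cv2.resize(t[110:250,160:310],None,fx=4,fy=4,interpolation=cv2.INTER_CUBIC); o=np.array([160,110]); k=4
    elif n=="top":
        t=cv2.resize(t[110:250,170:330],None,fx=4,fy=4,interpolation=cv2.INTER_CUBIC); o=np.array([170,110]); k=4
    else: o=np.zeros(2);k=1
    for c,r,z,col in((p,.028,f+.08,(0,255,255)),(p,.017,f,(0,255,0)),([.551,.0145],.031,.125,(0,0,255))):
        cv2.polylines(t,[np.int32((proj(d,ring(c,r,z))-o+.5)*k)],True,col,1)
    cv2.imwrite(f"pics/m_{n}.png",t)
E
```

```text
time_s: 6.68
ee_pos: [0.5509, 0.0159, 0.2327]
t 6.68 pos [0.5509 0.0159 0.2327] f [ 0.02  0.25 -0.8 ] open 0.644 q [-0.03 -0.04  1.39  0.    1.79  0.92]
jaw deg -54.9 x [-0.002  0.001 -1.   ]
linear [32.7  1.2  0.7] mm
rotvec deg [0.11 0.05 0.08]
```

View pics/m_side.png

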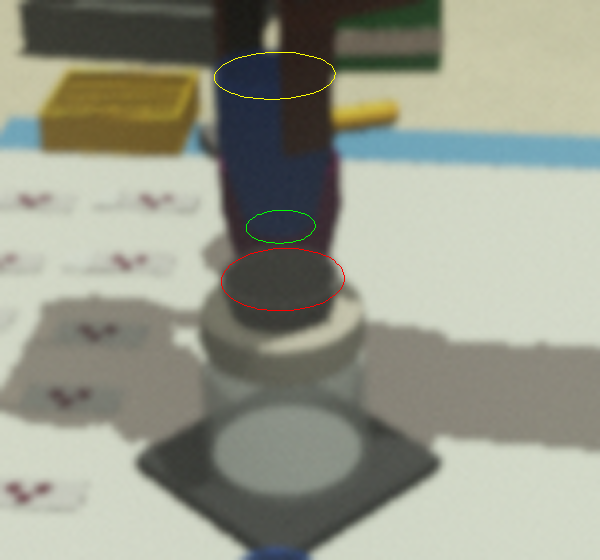

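View pics/m_wrist.png

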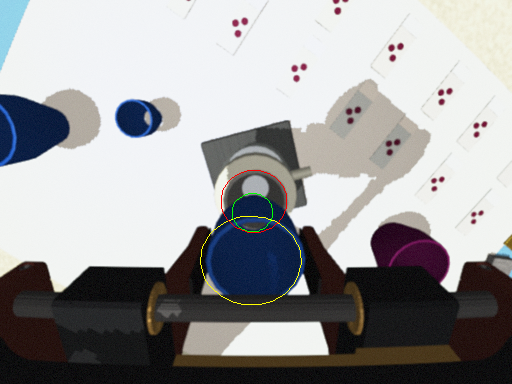

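View pics/m_top.png

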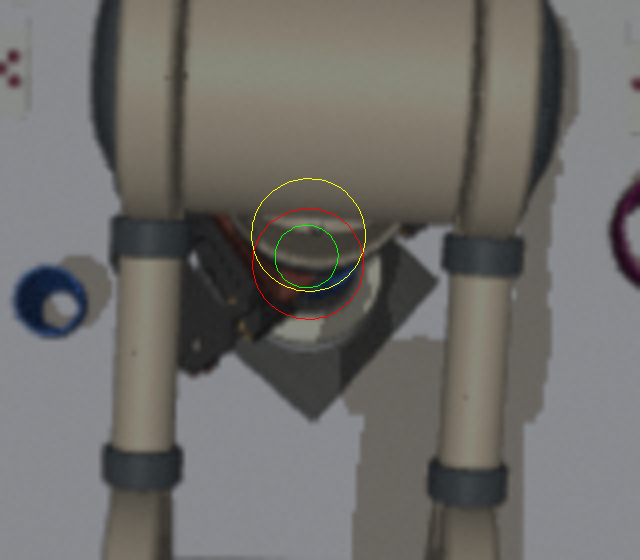

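All overlays line up: the foot ring (green) lies inside the mouth ring (red) in the wrist and side views, and the purple sleeve is well clear. Lowering to about 14 mm above seat.

```bash
python3 -m pendant '[{"claw":150,"linear":[0.004,0.001,0.0007],"delta_rot":[0,0,0]},{"claw":150,"linear":[0.012,0.001,0.0007],"delta_rot":[0,0,0]},{"claw":150,"linear":[0.022,0.001,0.0007],"delta_rot":[0,0,0]},{"claw":150,"linear":[0.032,0.001,0.0007],"delta_rot":[0,0,0]},{"claw":150,"linear":[0.042,0.001,0.0007],"delta_rot":[0,0,0]},{"claw":150,"linear":[0.05,0.001,0.0007],"delta_rot":[0,0,0]},{"claw":150,"linear":[0.055,0.001,0.0007],"delta_rot":[0,0,0]},{"claw":150,"linear":[0.056,0.001,0.0007],"delta_rot":[0,0,0]}]'; python3 -m pendant '[{"claw":150,"linear":[0,0,0],"delta_rot":[0,0,0]}]'
python3 - <<'E'
from mv import *
to([.551,.0145,.168],-55)
E
```

```text
time_s: 7.5
ee_pos: [0.5503, 0.0142, 0.175]
tool_rot: [-0.673, -0.214, 0.675, -0.212]
ft_force: [0.3, 0.4, -1.7]
opening: 0.645
time_s: 7.58
ee_pos: [0.5503, 0.0142, 0.1749]
tool_rot: [-0.673, -0.214, 0.675, -0.212]
ft_force: [-0.3, -0.2, -0.7]
opening: 0.64
t 7.58 pos [0.5503 0.0142 0.1749] f [-0.27 -0.17 -0.67] open 0.64 q [-0.04 -0.04  1.49  0.    1.69  0.92]
jaw deg -54.9 x [-0.004  0.001 -1.   ]
linear [ 6.9  0.1 -0.8] mm
rotvec deg [0.07 0.16 0.15]
```

There is no contact: fz is −0.7 N, which is just the sleeve's weight. Lowering slowly to about 5 mm above seat.

```bash
python3 -m pendant '[{"claw":150,"linear":[0.002,0,-0.0005],"delta_rot":[0,0.1,0.1]},{"claw":150,"linear":[0.004,0,-0.0005],"delta_rot":[0,0.1,0.1]},{"claw":150,"linear":[0.006,0,-0.0005],"delta_rot":[0,0.1,0.1]},{"claw":150,"linear":[0.007,0,-0.0005],"delta_rot":[0,0.1,0.1]},{"claw":150,"linear":[0.007,0,-0.0005],"delta_rot":[0,0.1,0.1]}]'
python3 - <<'E'
from mv import *
from bench import optics
from fit import *
to([.551,.0145,.165],-55)
p=monitor.state()["ee_pos"]; f=p[2]-.077
for n in("side","wrist"):
    d=optics.snapshot(n); t=d["img"].copy()
    if n=="side":
        t=cv2.resize(t[110:250,160:310],None,fx=4,fy=4,interpolation=cv2.INTER_CUBIC)
    cv2.imwrite(f"pics/n_{n}.png",t)
E
```

```text
time_s: 8.0
ee_pos: [0.5506, 0.0144, 0.1677]
tool_rot: [-0.674, -0.213, 0.675, -0.213]
ft_force: [-0.3, -0.5, -0.1]
opening: 0.645
t 8.0 pos [0.5506 0.0144 0.1677] f [-0.27 -0.49 -0.08] open 0.645 q [-0.04 -0.04  1.51  0.    1.68  0.92]
jaw deg -54.9 x [-0.002  0.    -1.   ]
linear [ 2.7  0.2 -0.3] mm
rotvec deg [0.07 0.07 0.06]
```

View pics/n_side.png

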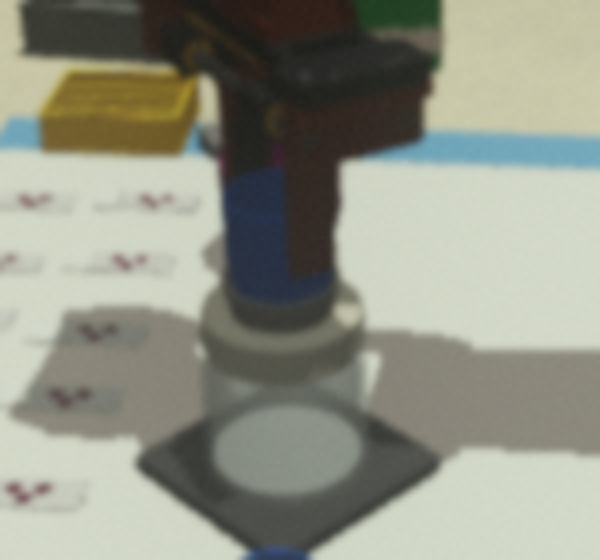

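View pics/n_wrist.png

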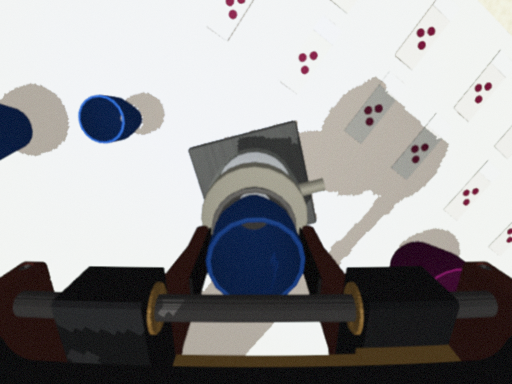

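The blue sleeve is inside the grey one at (280,290) in the side crop, coaxial and without contact force. One more 2 mm step, then release.

```bash
python3 -m pendant '[{"claw":150,"linear":[0.001,0,0],"delta_rot":[0,0,0]},{"claw":150,"linear":[0.002,0,0],"delta_rot":[0,0,0]},{"claw":150,"linear":[0.002,0,0],"delta_rot":[0,0,0]}]'; python3 -m pendant '[{"claw":60,"linear":[0,0,0],"delta_rot":[0,0,0]},{"claw":0,"linear":[0,0,0],"delta_rot":[0,0,0]},{"claw":0,"linear":[0,0,0],"delta_rot":[0,0,0]},{"claw":0,"linear":[0,0,0],"delta_rot":[0,0,0]},{"claw":0,"linear":[0,0,0],"delta_rot":[0,0,0]},{"claw":0,"linear":[0,0,0],"delta_rot":[0,0,0]}]'
python3 - <<'E'
from mv import *
from bench import optics
from fit import *
to([.551,.0145,.25],-55)
for n in("side","wrist"):
    d=optics.snapshot(n); t=d["img"].copy()
    if n=="side":
        t=cv2.resize(t[110:250,160:310],None,fx=4,fy=4,interpolation=cv2.INTER_CUBIC)
    cv2.imwrite(f"pics/r_{n}.png",t)
E
```

```text
time_s: 8.35
ee_pos: [0.5507, 0.0144, 0.1659]
tool_rot: [-0.674, -0.213, 0.675, -0.213]
ft_force: [-0.6, -0.2, -0.0]
opening: 0.643
time_s: 8.85
ee_pos: [0.5508, 0.0144, 0.166]
tool_rot: [-0.674, -0.213, 0.675, -0.213]
ft_force: [0.4, -0.8, -1.0]
opening: 0.998
t 8.85 pos [0.5508 0.0144 0.166 ] f [ 0.42 -0.78 -1.03] open 0.998 q [-0.04 -0.04  1.51  0.    1.67  0.92]
jaw deg -54.9 x [-0.001  0.    -1.   ]
linear [-84.    0.   -0.2] mm
rotvec deg [0.07 0.04 0.04]
```

View pics/r_side.png

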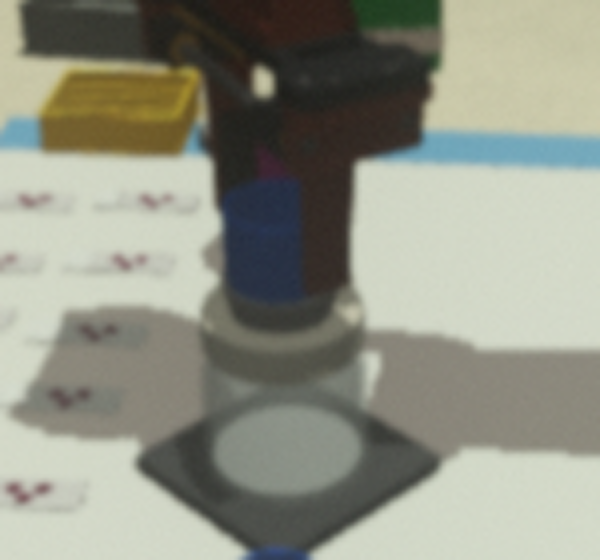

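View pics/r_wrist.png

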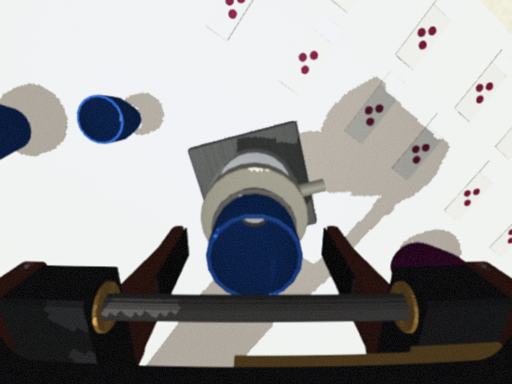

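Released. The sleeve stands free between the open fingers and is seated. Retracting straight up.

```bash
python3 -m pendant '[{"claw":0,"linear":[-0.006,0,0],"delta_rot":[0,0,0]},{"claw":0,"linear":[-0.02,0,0],"delta_rot":[0,0,0]},{"claw":0,"linear":[-0.04,0,0],"delta_rot":[0,0,0]},{"claw":0,"linear":[-0.065,0,0],"delta_rot":[0,0,0]},{"claw":0,"linear":[-0.09,0,0],"delta_rot":[0,0,0]},{"claw":0,"linear":[-0.11,0,0],"delta_rot":[0,0,0]},{"claw":0,"linear":[-0.12,0,0],"delta_rot":[0,0,0]},{"claw":0,"linear":[-0.12,0,0],"delta_rot":[0,0,0]}]'|head -2; python3 -c "
from mv import *
to([.4,-.15,.28],-55)"
```

```text
time_s: 9.62
ee_pos: [0.5516, 0.0144, 0.2901]
t 9.62 pos [0.5516 0.0144 0.2901] f [ 0.62 -0.72  0.06] open 1.0 q [-0.04 -0.03  1.28  0.    1.89  0.92]
jaw deg -54.9 x [ 0.005 -0.    -1.   ]
linear [  9.4  47.4 218.6] mm
rotvec deg [ 0.07 -0.24 -0.18]
```

```bash
python3 -m pendant '[{"claw":0,"linear":[0,0.006,0.028],"delta_rot":[0,0,0]},{"claw":0,"linear":[0,0.012,0.056],"delta_rot":[0,0,0]},{"claw":0,"linear":[0,0.018,0.084],"delta_rot":[0,0,0]},{"claw":0,"linear":[0,0.024,0.112],"delta_rot":[0,0,0]},{"claw":0,"linear":[0,0.03,0.14],"delta_rot":[0,0,0]},{"claw":0,"linear":[0,0.036,0.168],"delta_rot":[0,0,0]},{"claw":0,"linear":[0,0.042,0.196],"delta_rot":[0,0,0]},{"claw":0,"linear":[0,0.047,0.218],"delta_rot":[0,0,0]}]'|head -2;python3 -m pendant '[{"claw":0,"linear":[0,0,0],"delta_rot":[0,0,0]},{"claw":0,"linear":[0,0,0],"delta_rot":[0,0,0]}]'|head -2
python3 - <<'E'
from bench import optics
from fit import *
c0=[.551,.0145]
N=[(.028,.130),(.028,.165)]
for n,sl in(("top",(slice(110,250),slice(170,360))),("side",(slice(110,250),slice(160,310)))):
    d=optics.snapshot(n); y0,x0=sl[0].start,sl[1].start
    cv2.imwrite(f"pics/f_{n}_raw.png",d["img"])
    t=cv2.resize(d["img"][sl],None,fx=4,fy=4,interpolation=cv2.INTER_CUBIC)
    for r,z,col in((.028,.165,(0,255,255)),(.031,.125,(0,0,255)),(.042,.107,(255,0,255))):
        cv2.polylines(t,[np.int32((proj(d,ring(c0,r,z))-[x0,y0]+.5)*4)],True,col,1)
    cv2.imwrite(f"pics/f_{n}.png",t)
    im=d["img"].astype(int)
    m=np.uint8(((im[...,0]-im[...,2])>18)*255)
    near=(247,172) if n=="top" else (231,165)
    h=blob(m,near); print(n,h.min(0),h.max(0),fit([(d,h)],N,c0))
    if n=="top":
        hsv=cv2.cvtColor(d["img"],cv2.COLOR_BGR2HSV)
        h=cv2.convexHull(blob(cv2.inRange(hsv,(130,50,20),(178,255,120)),(340,166))).reshape(-1,2); print("purple",circ(onplane(d,h+0.,.08)))
E
```

```text
time_s: 10.28
ee_pos: [0.3986, -0.1503, 0.2881]
time_s: 10.45
ee_pos: [0.398, -0.1508, 0.2871]
top [234 161] [260 187] (array([0.5510404 , 0.01418331]), array([-0., -0.]), [(532, 572)])
purple (array([ 0.5820126 , -0.20709467]), np.float64(0.04094342727811969))
side [215 154] [243 184] (array([0.55238314, 0.01105188]), array([-0.,  0.]), [(723, 734)])
```

View pics/f_top.png

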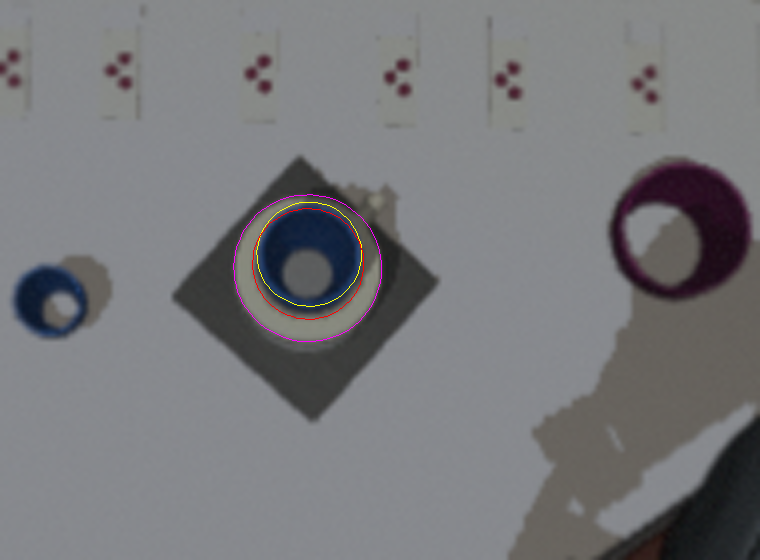

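View pics/f_side.png

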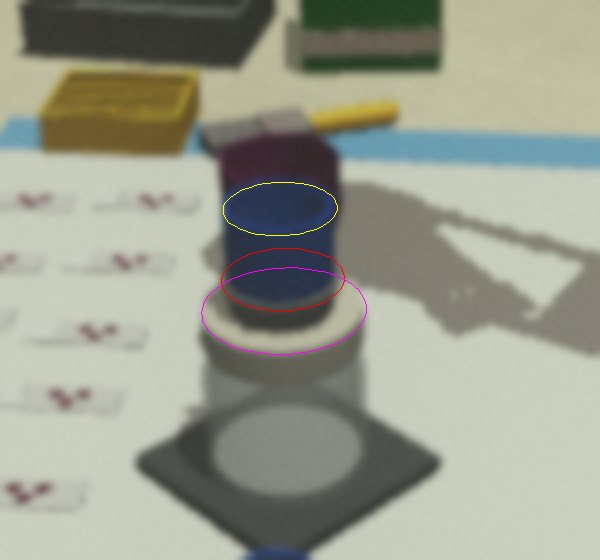

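The final views agree:
- **Blue sleeve:** its rim matches the predicted seated ring in both views. Its axis is at (0.551, 0.014) from the top view and (0.552, 0.011) from the side.
- **Grey sleeve:** its rim still matches the z = 0.125 ring.
- **Purple sleeve:** it has not moved.

Handing in.

```bash
python3 -c "
from bench import finish_job, monitor
print(monitor.state()['joint_vel'].round(3)); print(finish_job())"
```

```text
[ 0.016  0.009 -0.01   0.     0.003 -0.002]
the job is handed in; nothing more can be done
None
```

The blue sleeve is nested, narrow end down, in the grey sleeve, and I handed the job in at about 10.6 s. I chose the middle of three blue sleeves (rim measured at 55.5 mm), gripped its band at 12 N and let go about 4 mm above seat so that it dropped in without being pressed.

**Last checks**
- **Blue sleeve position:** the top view puts its axis within about 1 mm of the mouth axis. The side view puts it 3–4 mm away in y, so the two differ slightly, but both are inside 10 mm. That side offset may also mean it sits 1–2 mm lower than predicted.
- **Seating:** the upper rim matches the height predicted for a seated sleeve, and the sleeve looks upright. I judged both from the overlays only.
- **Grey sleeve:** its rim still matches the z = 0.125 overlay. I saw no push above the noise of about 1–2 N, but I could not read the joint itself.
- **Purple sleeve:** unmoved, under 0.1 mm between the first and last top views.
- **Robot:** clear of everything, with the gripper open.

**Slips**
- The first move was typed in mm instead of m. The per-row cap limited it to one harmless step of about 38 mm in the intended direction.
- My first side-view fit of the blue sleeve was 11–13 mm off because the colour mask missed the dark foot. I corrected it before reaching.

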